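# Refit the hob knob and hold the igniter in

## Task

The gas hob in the pantry has just been wiped down: one control knob got turned on and the other was pulled off and lies on the worktop. Make it safe first by turning the knob that is still fitted fully clockwise to its off stop; then pick up the loose knob, turn it so that the flat in its bore matches the flat of the bare spindle, push it fully home on the spindle and press it right down to the bottom of the sprung travel, which works the igniter. Finish while still gripping the knob and holding it pressed in, with the other knob still off, and leave everything else on the worktop where it stands.

Things in the scene. Friction and masses are not known exactly. Their poses are not given: they have to be found in the camera images.
- hob: two-burner gas hob, fixed: steel deck 320 mm deep (x) by 520 wide (y), top 8 mm above the worktop; origin under its centre, +x away from its front edge, +y to its left. Two taps in the strip at its right end, at x +55 and -55, y -205 mm; which one is bare changes. Off marks: dark dots on the deck 37 mm from each tap axis along hob +x. Pan supports: 47 mm high, 73 mm or more from the tap axes.
- fitted_knob (a joint): angle of the fitted knob, rad: 0 = off, at its fully clockwise stop (from above), its nose pointing along hob +x at the off mark; grows anticlockwise as the gas is opened, up to 3.4. Stiff (about 0.05 N m), stays where it is left; does not lift off or sink.
- fitted_knob_grip (a point): centre of the top of the fitted knob's blade, on the tap's axis, 50 mm above the worktop; x along the blade to its nose, z up. Same shape as the loose knob; its underside is 18 mm above the worktop, over a round bezel 54 mm across whose top is at 11 mm.
- loose_knob: loose black plastic knob, about 50 g, upright on the worktop: round base 44 mm across, 14 mm high, and across it an upright blade to grip, 12 mm wide, from 14 to 32 mm above the underside, reaching from 19 mm behind the axis to 27 mm ahead, where it tapers over the last 8 mm to a nose; a white line on top marks the nose end. Origin under its centre, x along the blade to the nose, z up.
- loose_knob_nose (a point): tip of the loose knob's nose, 27 mm from its axis, 23 mm above its underside; axes as the knob's.
- loose_knob_seat (a point): roof of the blind D-shaped bore in the loose knob's underside, on its axis, 12 mm above the underside; meets the spindle's end when the knob is fully home. The bore is 13 mm in diameter with its flat on the nose side, 2 mm from the axis; the round side of its mouth is flared by 2 mm over the first 2.5 mm.
- spindle (a joint): how far the bare spindle is pressed in, m: 0 = up, at rest, 0.005 = pressed to the bottom. A spring resists with about 3 N at first and 7 N at the bottom, where the igniter sparks, and lifts it again when let go. The spindle does not turn (the tap is locked at off).
- spindle_top (a point): centre of the end of the bare brass spindle, on the tap's axis, 30 mm above the worktop at rest, bezel top at 11 mm. Diameter 12 mm, one flat 1.5 mm from the axis over its full length, facing this point's x axis (hob +x, to the off mark); z up. The knob goes on only with its nose that way; its underside is then 18 mm above the worktop, 13 mm when pressed to the bottom.
- saucepan: steel pan with two side handles, 160 mm across and 75 mm high, standing on the left pan support, the one far from the taps; leave alone. Origin under its base.
- mug: white mug with a handle, 82 mm across, 92 mm high; leave alone. Origin under its base.
- ramekin: white ceramic ramekin, 84 mm across, 42 mm high; leave alone. Origin under its base.
- spoon: wooden spoon lying flat, 220 mm long; leave alone. Origin under its middle.
- jar: glass jar, 90 mm across, 140 mm high; leave alone. Origin under its base.
- pepper_mill: dark wooden pepper mill, 58 mm across, 172 mm high; leave alone. Origin under its base.
- spray_bottle: white spray bottle of cleaner with a grey trigger head, 74 mm across, 203 mm high; leave alone. Origin under its base.
Not all that is in view belongs to the job. What is shaped like the loose_knob but blue is not meant.

How it is judged (in metres and radians):
On the way, in this order (a step that is already met when the one before it is completed fails the run):
1. the fitted knob is turned clockwise to its off stop (value of joint fitted_knob below 0.08 rad), for 0.2 s.
2. the loose knob is picked up (height (world z) of loose_knob above 0.04 m and contact force between loose_knob and the fingers above 1 N), for 0.1 s.
3. the loose knob is home on the spindle, flat to flat (horizontal distance between loose_knob and spindle_top below 0.003 m and z of loose_knob_seat in the frame of spindle_top below 0.0015 m and x of loose_knob_nose in the frame of spindle_top above 0.02 m and angle between the x axis of loose_knob and the x axis of spindle_top, either way round below 0.4 rad and angle between loose_knob's own z axis and vertical below 0.14 rad), for 0.1 s.
At the end, for the whole second after the job is handed in: Fitted knob within 0.08 rad of off; loose knob upright on the spindle, axes within 3 mm, nose along the flat within 0.4 rad, bore roof within 1.5 mm of the spindle's end; fingers on the knob (over 2 N), spindle held in by over 4.2 of its 5 mm through the last second (all of step 3 and value of joint fitted_knob below 0.08 rad and value of joint spindle above 0.0042 m and contact force between loose_knob and the fingers above 2 N); the arm keeps its last pose, push and grip.
It fails at once if the spindle is pressed in (igniter sparking) while the fitted knob is not off (value of joint spindle above 0.003 m and value of joint fitted_knob above 0.1 rad).
It fails at once if a bystander is moved by more than 30 mm or tipped (distance of any of saucepan, mug, ramekin, spoon, jar, pepper_mill, spray_bottle from where it was at the start of the episode above 0.03 m or angle between any of saucepan, mug, ramekin, spoon, jar, pepper_mill, spray_bottle's own z axis and vertical above 0.5 rad).
It also fails if it takes over 61 s, if anything falls off the work surface, if the arm or the gripper's body presses on something with over 40 N, if the wrist force passes 120 N, or if a joint passes its speed limit or range.

## Robot

A 6-joint arm with a two-finger parallel gripper is mounted at the origin on the work surface. World frame = base frame: x ahead of the robot, y to its left, z up, the work surface at z = 0. Lengths are in mm, angles in degrees, forces in N, time in s.
With the tool pointing down it reaches from about 300 to 850 mm from the base axis. Payload 4.2 kg.
Tool frame: the origin (TCP) lies midway between the tips of the shut fingers; the grasp point (between the pads) lies 19 mm behind it (env.grasp_offset is the distance from the TCP to the grasp point, in mm); z points along the fingers, y is the line along which they close (so a half turn about z gives the same grasp; the last joint's range is limited). The gripper opens to 91 mm and grips with 3 to 60 N. Pads are 32 mm wide; open, the fingers measure 118 mm over their backs; the gripper's body (76 mm by 178 mm) begins 60 mm behind the grasp point.
Start: joints at [75.172, 18.312, 89.639, -0, 72.044, -1.146], TCP at [136.01, 558.699, 213.976] pointing down, gripper open.
Joint ranges: [-177.97, 177.97], [-48.28, 115.42], [12.27, 149.76], [-77.06, 257.06], [2.81, 150.46], [-146.56, 146.56]. Speed limits (degrees/s): [147.25, 147.25, 180, 180, 180, 180].

## Interface

Orientations are given as [roll, pitch, yaw] about the fixed x, y, z axes, in that order (R = Rz(yaw) Ry(pitch) Rx(roll)).
In Python, from workcell import env, optics gives the robot as it stands. The module is installed in compiled form; this text tells all that it offers.
- The arm moves only by the tool send_rows, never from a script. Its argument "targets" is a list that holds one entry, the list of rows, each a list of 7 numbers: the turn, a rotation vector about the world's x, y, z scaled (see below), then the shift along the world's x, y, z scaled (see below), then the closure, from -1 (fully open) to 1 (shut). In form: [[[rx, ry, rz, x, y, z, gripper], ...]]. A call has 1 to 12 rows; each row shifts and turns the commanded pose from where the row before left it; what a row does not reach is not made up. The controller multiplies each number of a shift by 0.2 m and each number of a turn by pi/2 rad. A row lasts 1/10 s, in which the tool goes at most 50 mm and 8.59 degrees, less where a joint would pass 70% of its speed; a pose out of reach is approached as far as the arm can. A call with a number of a shift or a turn outside -1 to 1 is refused whole. A call with a gripper value outside its range is refused whole. The fingers move at their own pace and stop on an object; "grip_force" is the grip in N (left out, the last holds). Time passes only in rows, so rows that do not move let the fingers close. It gives the time, the measured TCP pose, the force, the opening and the grip force at its end, in the units of the state.
- env.state(): the state, without advancing time (a new reading comes with each control period).
- optics.grab_frame(name): name is "side" or "top"; returns (picture, depth): 480x640x3 uint8, red, green, blue; 480x640 float32, mm along the optical axis (not along the pixel's ray), 0 where there is no reading.
- optics.camera_info(name): a dict with "camera_matrix" (3x3 intrinsics, pixels), "R" (3x3) and "t" (3): a world point X has camera coordinates R X + t. Camera axes: x right, y down, z forward; pixel columns grow to the right and rows downward; lengths in mm; the calibration is good to about 2 mm. A picture is of the moment at which its call begins. camera_info takes no time and is no camera call.
- env.job_done(): hands the job in; it is judged then, once.
Trained networks look in the newest picture that a camera, given by its name, has taken for a name from the list of things; names that differ only in an ending like _2 or _b are one class to them, and where a whole thing is asked for, a point or a joint stands for the part that bears it (a point fixed in the world has none). Each returns a list of dicts, best first, with "conf" (0 to 1); they miss things now and then, are a little off and sometimes report something else, mostly with a low value. They report only what shows in the picture. A call takes as long as a camera call. They do not tell look-alikes from the thing itself.
- optics.silhouettes(camera, name): "mask" (480x640 bool, what is visible of it) and "at" ([column, row] in pixels, amid what is visible of it).
- optics.place_of(camera, name): "at" ([column, row] in pixels: a listed point, or the origin of a listed thing).
The state is a dict: "time_s": time; "qpos": joint angles; "qvel": joint speeds; "effort": joint torques, N m; "ee_pos": TCP position; "ee_rot": TCP orientation; "force": force on the tool from outside, world axes, zero at the start; "torque": the same for the moment, N m; "gripper_width": finger opening in mm; "gripper_force": force on a finger pad.
Only numpy, scipy, OpenCV 4.12 (cv2) and the standard library are available. Lean on these libraries where they do the work, as an engineer would, in place of code of your own. Each camera call takes 0.05 s, during which the arm holds its last target. There are 200 camera calls.

## Working session

There is one attempt and no reset: what is moved stays moved. The work goes in short steps, Python scripts to look and compute and a tool call to move; the robot and the scene stay as the last step left them, time stands still between calls to the robot, and variables do not carry over. Pictures are saved under pics/ and viewed, at most 10 in all, crops included, and the job is handed in when it is done.

Besides the shell and the picture viewer there is one more tool, called after "Request:" by a JSON object that holds its "name" and its "arguments". send_rows: Moves the arm, as the interface text tells. Its arguments: {"type":"object","properties":{"targets":{"type":"array"},"grip_force":{"type":"number"}},"required":["targets"]}

```bash
mkdir -p pics; python3 - <<'E'
from workcell import env, optics
import cv2,numpy as np
s=env.state(); print(s)
for c in("top","side"):
    im,d=optics.grab_frame(c); cv2.imwrite(f"pics/{c}0.png",im[:,:,::-1]); np.save(f"{c}0.npy",d)
    i=optics.camera_info(c); print(c,i)
    for n in("loose_knob","fitted_knob_grip","spindle_top","loose_knob_nose"):
        print(n,[(np.round(r["at"],1),round(r["conf"],2)) for r in optics.place_of(c,n)][:4])
E
```

```text
{'time_s': 0.0, 'qpos': array([ 7.51725542e+01,  1.83531357e+01,  8.97068268e+01, -1.03593282e-03,
        7.20435080e+01, -1.14683503e+00]), 'qvel': array([ 0.11672152, -0.01688295, -0.08984068,  0.04098662,  0.0141028 ,
        0.05183262]), 'effort': array([ 2.00242532e-03, -4.12452757e+01, -2.31972456e+01,  7.28594139e-02,
        4.57278709e-02, -1.53132542e-04]), 'ee_pos': array([135.87712745, 558.19393138, 213.10244817]), 'ee_rot': array([-1.79896531e+02, -1.08623326e-03,  1.66319709e+02]), 'force': array([-0.19941437,  0.57574886, -0.04076653]), 'torque': array([-0.00454465,  0.0372025 , -0.01115034]), 'gripper_force': 0.0, 'gripper_width': 91.25617952777279}
top {'camera_matrix': array([[512.28439176,   0.        , 316.77750586],
       [  0.        , 512.28439176, 241.00166707],
       [  0.        ,   0.        ,   1.        ]]), 'R': array([[-0.01881632, -0.99979161,  0.00791711],
       [-0.9958946 ,  0.01804054, -0.08870443],
       [ 0.08854311, -0.0095537 , -0.99602653]]), 't': array([ -82.78734732,  527.38820224, 1238.39710538])}
loose_knob [(array([378.2, 303. ]), 0
[... 232 characters left out ...]
83), (array([369.5, 306.2]), 0.52), (array([178.4, 218.3]), 0.17)]
side {'camera_matrix': array([[454.28723117,   0.        , 320.3760193 ],
       [  0.        , 454.28723117, 231.30962693],
       [  0.        ,   0.        ,   1.        ]]), 'R': array([[ 0.95452007, -0.2977378 ,  0.01560906],
       [-0.20487556, -0.69304705, -0.69116698],
       [ 0.21660434,  0.65653484, -0.72252651]]), 't': array([-532.36837717,   92.30231438, 1020.5639966 ])}
loose_knob [(array([269.9, 318.6]), 0.96), (array([314.3, 328.3]), 0.61)]
fitted_knob_grip [(array([311.5, 241.9]), 0.69)]
spindle_top [(array([360.1, 246.7]), 0.43)]
loose_knob_nose [(array([317.5, 330. ]), 0.77), (array([261.4, 307.7]), 0.74)]
```

View pics/top0.png

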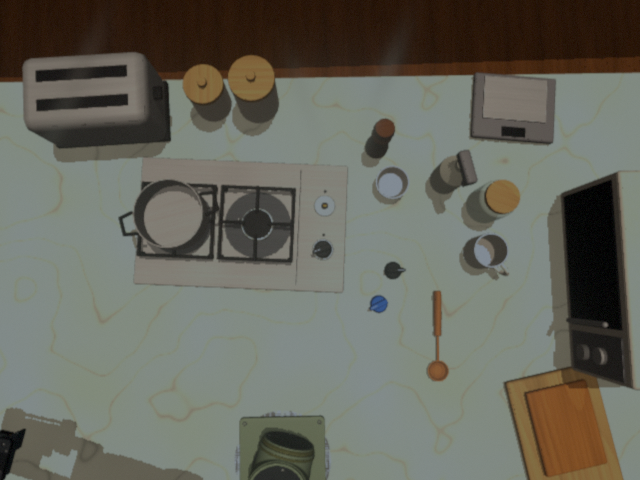

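View pics/side0.png

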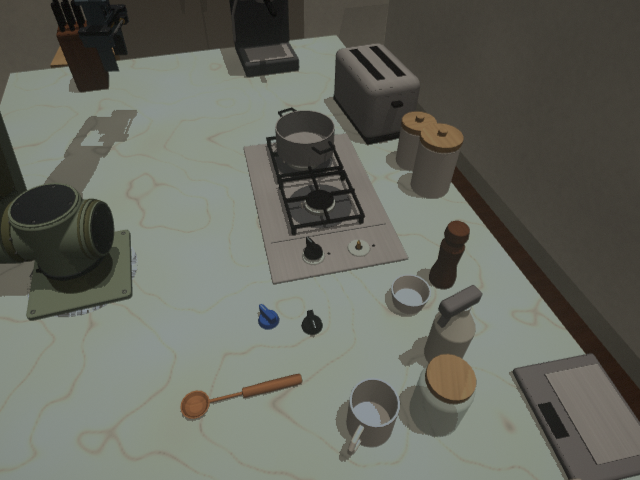

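Candidates for the loose knob in top view: black (392,270), blue (378,304, excluded) and the fitted one on the hob (322,250). The bare spindle is at (324,206). I'll check this in a close crop.

```bash
cat > h.py <<'E'
import numpy as np, cv2
from workcell import env, optics
def pix2z(c,uv,z):
    i=optics.camera_info(c);K,R,t=i["camera_matrix"],i["R"],i["t"]
    d=R.T@np.linalg.inv(K)@np.array([uv[0],uv[1],1.]);o=-R.T@t
    return (o+d*(z-o[2])/d[2])
def proj(c,X):
    i=optics.camera_info(c);p=i["camera_matrix"]@(i["R"]@np.asarray(X,float)+i["t"]);return p[:2]/p[2]
def cloud(c,d):
    i=optics.camera_info(c);v,u=np.mgrid[:480,:640]
    P=np.stack([u*d,v*d,d],-1)@np.linalg.inv(i["camera_matrix"]).T
    return (P-i["t"])@i["R"]
E
python3 - <<'E'
from h import *
t=cv2.imread("pics/top0.png");s=cv2.imread("pics/side0.png")
a=cv2.resize(t[180:320,295:415],None,fx=4,fy=4,interpolation=cv2.INTER_CUBIC)
b=cv2.resize(s[225:345,245:385],None,fx=3,fy=3,interpolation=cv2.INTER_CUBIC)[:, :320]
cv2.imwrite("pics/crop.png",np.hstack([a,cv2.copyMakeBorder(b,0,560-360,0,0,cv2.BORDER_CONSTANT)]))
for c,u,z in [("top",(392,270),0),("top",(324.5,206),30),("top",(322,250),50),("top",(325,191),8),("top",(323,235),8),("side",(359,241),30),("side",(375,245),8)]: print(c,u,pix2z(c,u,z).round(1))
# hob edges from height
d=np.load("top0.npy");P=cloud("top",d)
for r in (270,285):
  print([P[r,k].round(0).tolist() for k in (380,392,400)])
hob=(P[...,2]>4)&(P[...,2]<12);hob[:, :120]=0;hob[:,360:]=0;hob[:140]=0;hob[300:]=0
q=P[hob][:,:2];print(len(q),cv2.minAreaRect(q.astype(np.float32)))
E
```

```text
top (392, 270) [ 451.7 -279.5    0. ]
top (324.5, 206) [ 611.5 -113.1   30. ]
top (322, 250) [ 501.5 -104.4   50. ]
top (325, 191) [ 653.1 -115.7    8. ]
top (323, 235) [ 541.9 -108.5    8. ]
side (359, 241) [ 616.8 -111.7   30. ]
side (375, 245) [ 657.5 -116.2    8. ]
[[452.0, -249.0, 1.0], [451.0, -274.0, 36.0], [450.0, -294.0, 32.0]]
[[415.0, -248.0, 2.0], [414.0, -278.0, 1.0], [414.0, -299.0, -2.0]]
17244 ((588.1353759765625, 101.31829833984375), (605.0515747070312, 402.34637451171875), 88.91873168945312)
```

View pics/crop.png

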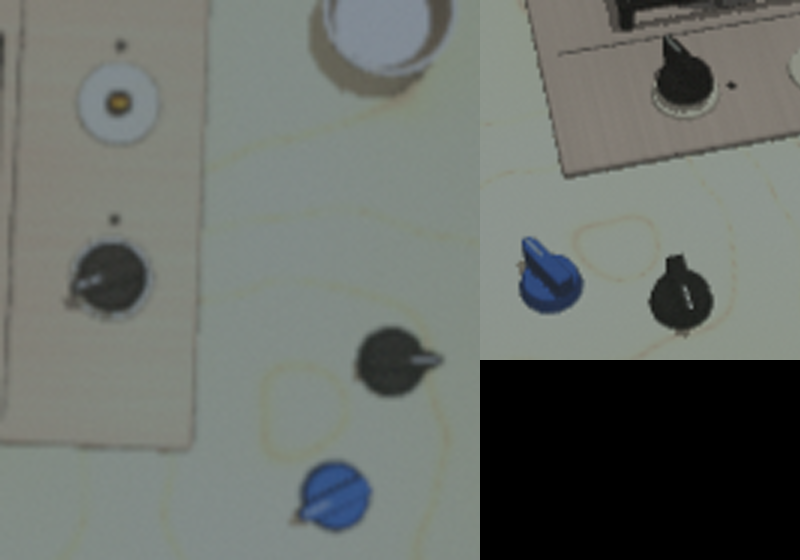

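The crop shows the black loose knob at top (392.4,270), nose towards image right (about -y). The fitted knob is at (322.6,249), nose lower-left (about 115° open). The spindle is at (324,205.6), with dots at (325,191) and (323,234.5). Next I'll refine these to sub-pixel.

```bash
cat >> h.py <<'E'
def up(g,cx,cy,r,k=8):
    p=cv2.getRectSubPix(g,(2*r+1,2*r+1),(cx,cy)); return p
def blob(g,cx,cy,r,dark=True,wd=None):
    """weighted centroid of contrast vs border median"""
    p=up(g.astype(np.float32),cx,cy,r); bg=np.median(p); w=np.clip((bg-p) if dark else (p-bg),0,None); w[w<0.35*w.max()]=0
    n,l=cv2.connectedComponents((w>0).astype(np.uint8)); k=l[np.unravel_index(w.argmax(),w.shape)]; w=w*(l==k)
    y,x=np.mgrid[-r:r+1,-r:r+1]; return np.array([cx+(x*w).sum()/w.sum(),cy+(y*w).sum()/w.sum()])
E
python3 - <<'E'
from h import *
im={c:cv2.imread(f"pics/{c}0.png") for c in("top","side")}
g={c:cv2.cvtColor(im[c],cv2.COLOR_BGR2GRAY) for c in im}
for c,guess in (("top",((325,191),(323,234.5))),("side",((374.5,245),(328.5,253.5)))):
    D=[]
    for u in guess:
        p=blob(g[c],*u,3); X=pix2z(c,p,8); D.append(X); print(c,"dot",p.round(2),X.round(1))
    v=D[0]-D[1]; print(" dist",np.linalg.norm(v).round(1),"yaw",np.degrees(np.arctan2(v[1],v[0])).round(2))
    # spindle brass: yellow = R-B high
    b=im[c].astype(np.float32); yel=b[...,2]-b[...,0]
    u=(324.3,205.6) if c=="top" else (359.5,243)
    p=blob(yel,*u,7,dark=False); print(" brass",p.round(2),pix2z(c,p,28).round(1))
    # bezel bright
    # knobs: dark ellipses
    for nm,(x0,y0,x1,y1) in {"loose":((378,256,408,284) if c=="top" else (298,305,330,338)),"fit":((308,238,334,262) if c=="top" else (298,232,326,265))}.items():
        m=(g[c][y0:y1,x0:x1]<75).astype(np.uint8)
        n,l,s,ce=cv2.connectedComponentsWithStats(m); k=1+s[1:,4].argmax(); m=(l==k).astype(np.uint8)
        mo=cv2.morphologyEx(m,cv2.MORPH_OPEN,cv2.getStructuringElement(cv2.MORPH_ELLIPSE,(11,11)))
        ys,xs=np.nonzero(mo); 
        (cx,cy),r=cv2.minEnclosingCircle(np.c_[xs,ys].astype(np.float32))
        print(" ",nm,"area",m.sum(),mo.sum(),"cent",(xs.mean()+x0).round(2),(ys.mean()+y0).round(2),"r",round(r,1),pix2z(c,(xs.mean()+x0,ys.mean()+y0),14 if nm=="loose" else 32).round(1))
for c in im:
    for n in("loose_knob","loose_knob_nose","fitted_knob_grip"):
        z={"loose_knob":0,"loose_knob_nose":23,"fitted_knob_grip":50}[n]
        optics.grab_frame(c)
        print(c,n,[(np.round(r["at"],1).tolist(),pix2z(c,r["at"],z).round(1).tolist(),round(r["conf"],2)) for r in optics.place_of(c,n)])
E
```

```text
top dot [324.7  191.01] [ 653.1 -115.     8. ]
top dot [323.26 234.5 ] [ 543.2 -109.2    8. ]
 dist 110.1 yaw -3.03
 brass [324.25 205.18] [ 613.9 -112.6   28. ]
  loose area 223 184 cent 391.53 270.36 r 8.0 [ 450.4 -276.1   14. ]
  fit area 225 137 cent 324.62 247.96 r 7.0 [ 507.6 -111.3   32. ]
side dot [373.02 245.06] [ 652.9 -115.     8. ]
side dot [328.43 253.12] [ 543.3 -108.9    8. ]
 dist 109.7 yaw -3.18
 brass [358.09 243.21] [ 613.  -115.9   28. ]
  loose area 346 138 cent 307.5 326.0 r 7.0 [ 440.7 -287.    14. ]
  fit area 303 266 cent 312.49 250.85 r 9.8 [ 503.6 -111.7   32. ]
top loose_knob [([377.4, 302.0], [372.9, -240.6, 0.0], 0.7), ([390.6, 271.5], [448.0, -275.8, 0.0], 0.55), ([389.2, 184.0], [669.8, -279.3, 0.0], 0.22)]
top loose_knob_nose [([403.0, 272.6], [444.1, -302.7, 23.0], 0.6), ([368.6, 305.3], [366.1, -216.0, 23.0], 0.53)]
top fitted_knob_grip [([320.2, 247.0], [508.8, -100.2, 50.0], 0.73)]
side loose_knob [([269.3, 320.9], [370.8, -244.1, -0.0], 0.82), ([313.8, 325.1], [456.1, -280.3, 0.0], 0.72)]
side loose_knob_nose [([317.1, 328.7], [455.8, -303.9, 23.0], 0.95), ([311.8, 240.6], [513.5, -73.0, 23.0], 0.7), ([257.3, 307.2], [352.7, -219.7, 23.0], 0.62), ([438.8, 279.1], [747.3, -261.6, 23.0], 0.44)]
side fitted_knob_grip [([313.8, 243.9], [507.8, -107.7, 50.0], 0.79), ([431.8, 411.6], [588.6, -528.6, 50.0], 0.44)]
```

```bash
python3 - <<'E'
from h import *
f=np.array([506.3,-107.05])
for u,z in (((312.1,255.1),41),((314.1,252.1),50),((319.6,249.9),50)):
    X=pix2z("top",u,z)[:2]; v=X-f; print("fit",X.round(1),np.hypot(*v).round(1),np.degrees(np.arctan2(v[1],v[0])).round(1))
# white line subpixel + tip dark knobs: fit line on bright-in-dark pixels
from scipy.optimize import minimize
im={c:cv2.cvtColor(cv2.imread(f"pics/{c}0.png"),cv2.COLOR_BGR2GRAY).astype(np.float32) for c in("top","side")}
def poly(x,y,a,z0):
    R=np.array([[np.cos(a),-np.sin(a)],[np.sin(a),np.cos(a)]])
    out=[]
    t=np.linspace(0,2*np.pi,40); circ=22*np.c_[np.cos(t),np.sin(t)]
    bl=np.array([[-19,-6],[19,-6],[27,-1],[27,1],[19,6],[-19,6]],float)
    parts=[np.r_[np.c_[circ,0*t],np.c_[circ,0*t+14]],np.r_[np.c_[bl,0*bl[:,0]+14],np.c_[bl,0*bl[:,0]+32]]]
    for p in parts: q=p.copy(); q[:,:2]=p[:,:2]@R.T+[x,y]; q[:,2]+=z0; out.append(q)
    return out
def cost(p,z0,ret=False):
    tot=0;S=8
    for c in im:
        u0=proj(c,[p[0],p[1],z0+10]).round().astype(int)-24
        m=np.zeros((48*S,48*S),np.uint8)
        for q in poly(*p,z0):
            uv=np.array([(proj(c,X)-u0+.5)*S for X in q],np.float32)
            cv2.fillConvexPoly(m,cv2.convexHull(uv).round().astype(np.int32),255)
        m=cv2.resize(m,(48,48),interpolation=cv2.INTER_AREA)/255.
        w=im[c][u0[1]:u0[1]+48,u0[0]:u0[0]+48]; d=np.clip((130-w)/80,0,1)
        yy,xx=np.mgrid[:48,:48]; roi=(xx-24)**2+(yy-24)**2<17**2
        tot+=(((d-m)**2)*roi).sum()
    return tot
for nm,z0,st in (("loose",0,(450,-278,-1.57)),("fit",18,(506,-107,2.0))):
    best=None
    for da in(-.3,0,.3):
        r=minimize(cost,(st[0],st[1],st[2]+da),args=(z0,),method="Nelder-Mead",options=dict(initial_simplex=[(st[0]+a,st[1]+b,st[2]+da+e) for a,b,e in((0,0,0),(4,0,.05),(0,4,-.05),(-2,-2,.2))],xatol=.02,fatol=.01))
        if best is None or r.fun<best.fun: best=r
    print(nm,best.x[:2].round(1),np.degrees(best.x[2]).round(1),round(best.fun,1))
E
```

```text
fit [490.1 -80.4] 31.2 121.2
fit [496.7 -85.3] 23.8 113.8
fit [501.8 -98.7] 9.5 118.2Traceback (most recent call last):
  File "<stdin>", line 32, in <module>
    res = _minimize_neldermead(fun, x0, args, callback, bounds=bounds,
                               **options)
    fxr = func(xr)
    fx = function(np.copy(x), *(wrapper_args + args))
  File "<stdin>", line 22, in cost
  File "h.py", line 8, in proj
    i=optics.camera_info(c);p=i["camera_matrix"]@(i["R"]@np.asarray(X,float)+i["t"]);return p[:2]/p[2]
ValueError: time passes only in moves, steps and waits
```

Request:
{"name": "send_rows", "arguments": {"targets": [[[0,0,-0.0475,0.115,-0.208,0,0],[0,0,-0.0475,0.115,-0.208,0,0],[0,0,-0.0475,0.115,-0.208,0,0],[0,0,-0.0475,0.115,-0.208,0,0],[0,0,-0.0475,0.115,-0.208,0,0],[0,0,-0.0475,0.115,-0.208,0,0],[0,0,-0.0475,0.115,-0.208,0,0],[0,0,-0.0475,0.115,-0.208,0,0],[0,0,-0.0475,0.115,-0.208,0,0],[0,0,-0.0475,0.115,-0.208,0,0],[0,0,-0.0475,0.115,-0.208,0,0],[0,0,-0.0475,0.115,-0.208,0,0]]], "grip_force": 20}}

```text
time_s: 2.3
ee_pos: [412.7, 57.6, 214.3]
ee_rot: [179.9, 0.0, 114.8]
force: [0.7, 1.6, -0.2]
gripper_width: 45.7
gripper_force: 0.0
```

Request:
{"name": "send_rows", "arguments": {"targets": [[[0,0,0,0.117,-0.206,0,0],[0,0,0,0.117,-0.206,0,0],[0,0,0,0.117,-0.206,0,0],[0,0,0,0.117,-0.206,0,0],[0,0,0,0,0,-0.2,0],[0,0,0,0,0,-0.2,0],[0,0,0,0,0,-0.2,0],[0,0,0,0,0,0,0],[0,0,0,0,0,-0.1,0],[0,0,0,0,0,-0.1,0],[0,0,0,0,0,-0.085,0],[0,0,0,0,0,0,0]]]}}

```text
time_s: 3.5
ee_pos: [505.5, -105.1, 37.1]
ee_rot: [-179.9, -0.0, 115.0]
force: [0.2, 0.6, -0.3]
gripper_width: 45.2
gripper_force: 0.0
```

Request:
{"name": "send_rows", "arguments": {"targets": [[[0,0,0,0,0,0,1],[0,0,0,0,0,0,1],[0,0,0,0,0,0,1],[0,0,0,0,0,0,1],[0,0,0,0,0,0,1],[0,0,0,0,0,0,1]]]}}

```text
time_s: 4.1
ee_pos: [506.4, -105.4, 37.7]
ee_rot: [179.9, 0.1, 115.0]
force: [-0.0, 1.1, 5.2]
gripper_width: 11.8
gripper_force: 20.0
```

Request:
{"name": "send_rows", "arguments": {"targets": [[[0,0,-0.09,0,0,0,1],[0,0,-0.09,0,0,0,1],[0,0,-0.09,0,0,0,1],[0,0,-0.09,0,0,0,1],[0,0,-0.09,0,0,0,1],[0,0,-0.09,0,0,0,1],[0,0,-0.09,0,0,0,1],[0,0,-0.09,0,0,0,1],[0,0,-0.09,0,0,0,1],[0,0,-0.09,0,0,0,1],[0,0,-0.09,0,0,0,1],[0,0,-0.09,0,0,0,1]]]}}

```text
time_s: 5.3
ee_pos: [507.9, -106.1, 37.8]
ee_rot: [179.8, -0.2, 17.5]
force: [3.9, -1.5, 2.3]
gripper_width: 12.2
gripper_force: 20.0
```

```bash
python3 -c "
from h import *
print(env.state())"
```

```text
{'time_s': 5.3, 'qpos': array([-1.30424230e+01,  2.35359214e+01,  1.10798083e+02, -5.30306911e-02,
        4.53622536e+01,  5.94667844e+01]), 'qvel': array([-3.26239919e-02,  5.09683127e-02, -1.54337583e-02, -1.60447908e-01,
       -3.99040697e-02,  8.01036031e+01]), 'effort': array([  0.35472387, -38.58105183, -14.093889  ,   0.31798731,
         1.05981968,  -1.0818518 ]), 'ee_pos': array([ 507.92264009, -106.08177128,   37.76963196]), 'ee_rot': array([179.81302095,  -0.24234125,  17.52834851]), 'force': array([ 3.89134601, -1.52371086,  2.33693656]), 'torque': array([-0.37562296, -0.38301728,  0.03793591]), 'gripper_force': 19.989128708839417, 'gripper_width': 12.170972474750794}
```

Request:
{"name": "send_rows", "arguments": {"targets": [[[0,0,-0.075,0,0,0,1],[0,0,-0.075,0,0,0,1],[0,0,-0.075,0,0,0,1],[0,0,-0.04,0,0,0,1],[0,0,0,0,0,0,1],[0,0,0,0,0,0,1]]]}}

```text
time_s: 5.9
ee_pos: [507.8, -106.5, 37.8]
ee_rot: [179.9, -0.3, -5.8]
force: [4.2, -3.6, 1.9]
gripper_width: 12.5
gripper_force: 20.3
```

```bash
python3 -c "
from h import *
print(env.state())"
```

```text
{'time_s': 5.9, 'qpos': array([-13.05280921,  23.53794025, 110.79825416,  -0.12854884,
        45.35999987,  82.85213577]), 'qvel': array([-0.01493044,  0.02298071, -0.01787984,  0.02511747, -0.07624308,
       -0.11270078]), 'effort': array([  0.81731468, -38.31190109, -13.15508902,   1.10803798,
         1.52601399,   0.63162865]), 'ee_pos': array([ 507.84011761, -106.48230536,   37.75093862]), 'ee_rot': array([179.87097467,  -0.28993185,  -5.81453617]), 'force': array([ 4.15974743, -3.59404865,  1.93085882]), 'torque': array([-0.73107467, -0.61892261,  0.60785276]), 'gripper_force': 20.2663591504097, 'gripper_width': 12.464559227016618}
```

Request:
{"name": "send_rows", "arguments": {"targets": [[[0,0,0.028,0,0,0,1],[0,0,0,0,0,0,1],[0,0,0,0,0,0,1]]]}}

```text
time_s: 6.2
ee_pos: [507.9, -106.4, 37.8]
ee_rot: [179.9, -0.3, -3.4]
force: [4.6, -4.8, 1.9]
gripper_width: 11.7
gripper_force: 20.0
```

```bash
python3 -c "
from h import *
for k in range(3):
  optics.grab_frame('top');s=env.state();print(s['ee_pos'],s['ee_rot'],s['force'],s['torque'])"
```

```text
[ 507.8702433  -106.46401314   37.75988574] [179.88934032  -0.29156641  -3.42658159] [ 4.45796775 -4.32874647  3.10566281] [-0.78278142 -0.50809151  0.070316  ]
[ 507.85022147 -106.43711181   37.75809677] [179.89171365  -0.28892309  -3.42629137] [ 4.5231465  -3.8165215   2.09516275] [-0.79023874 -0.58607774  0.07290488]
[ 507.87595772 -106.46692449   37.75265879] [179.89142247  -0.29050192  -3.42909112] [ 4.09891625 -3.79531823  2.90068522] [-0.85908449 -0.56146676  0.03722311]
```

Request:
{"name": "send_rows", "arguments": {"targets": [[[0,0,0,0,0,0,-0.1],[0,0,0,0,0,0,-0.1],[0,0,0,0,0,0.155,-0.5],[0,0,0,0,0,0.155,-0.5],[0,0,0,0,0,0.155,-0.5],[0,0,0.038,-0.0564,-0.177,0,-0.5],[0,0,0,-0.0564,-0.177,0,-0.5],[0,0,0,-0.0564,-0.177,0,-0.5],[0,0,0,-0.0564,-0.177,0,-0.5],[0,0,0,-0.0564,-0.177,0,-0.5],[0,0,0,0,0,0,-0.5],[0,0,0,0,0,0,-0.5]]]}}

```text
time_s: 7.55
ee_pos: [448.2, -282.0, 129.3]
ee_rot: [-179.9, 0.1, -0.2]
force: [-0.3, 0.2, -0.2]
gripper_width: 68.4
gripper_force: 0.0
```

```bash
python3 - <<'E'
from fit import *
im={}
for c in ("top","side"):
    f,d=optics.grab_frame(c); cv2.imwrite(f"pics/{c}1.png",f[:,:,::-1]); im[c]=cv2.cvtColor(f,cv2.COLOR_RGB2GRAY).astype(np.float32)
cv2.imwrite("pics/crop1.png",cv2.resize(np.hstack([im["top"][190:310,290:410],im["side"][225:345,250:370]]),None,fx=3,fy=3))
for c in im: print(fit({c:im[c]},(506,-107,-.05),18))
for k in range(2):
    optics.grab_frame("top");s=env.state();print(s['time_s'],s['ee_pos'],s['ee_rot'],s['force'],s['torque'],s['gripper_width'])
E
```

```text
(array([ 505.8, -105.5]), np.float64(-3.7), np.float64(11.5))
(array([ 494.1, -104.2]), np.float64(-14.6), np.float64(366.1))
7.7 [ 449.12527787 -280.95302271  129.65556678] [-1.79938396e+02  5.38891877e-02 -1.86335012e-02] [-0.18271945  0.35451727 -1.95920737] [-0.05494402  0.17827327  0.02407436] 68.00243524923026
7.75 [ 449.27954012 -281.01392795  129.78421849] [-1.79959306e+02  3.84687188e-02 -2.76238750e-03] [ 0.71478853 -0.09070724  0.47358883] [-0.09872214  0.13759734 -0.02769253] 67.98892567230534[ WARN:0@1.008] global loadsave.cpp:1063 imwrite_ Unsupported depth image for selected encoder is fallbacked to CV_8U.
```

View pics/crop1.png

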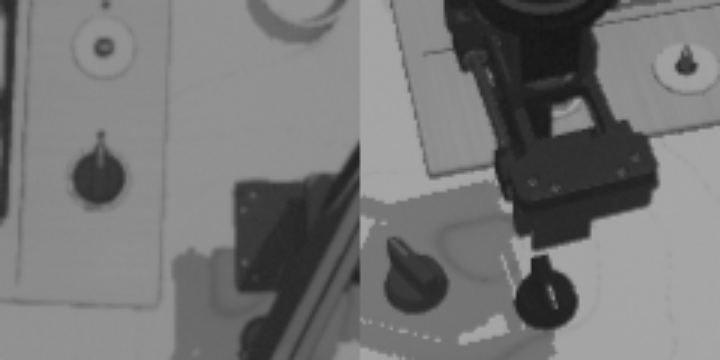

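The crop shows the fitted knob's nose at its off mark (top crop (100,140)), fit yaw -3.7°, so it is off. Now I'll centre the loose knob lengthwise with a soft pinch.

Request:
{"name": "send_rows", "arguments": {"targets": [[[0,0,0,0.011,-0.0115,-0.16,-0.5],[0,0,0,0,0,-0.16,-0.5],[0,0,0,0,0,-0.125,-0.5],[0,0,0,0,0,-0.06,-0.5],[0,0,0,0,0,-0.055,-0.5],[0,0,0,0,0,0,-0.5],[0,0,0,0,0,0,0],[0,0,0,0,0,0,0.2],[0,0,0,0,0,0,0.2],[0,0,0,0,0,0,0.2],[0,0,0,0,0,0,0.2]]], "grip_force": 4}}

```text
time_s: 8.85
ee_pos: [451.9, -285.0, 18.9]
ee_rot: [179.9, -0.1, -0.1]
force: [-0.2, 0.6, 5.2]
gripper_width: 46.0
gripper_force: 4.0
```

```bash
python3 -c "
from h import *
for k in range(2):
  optics.grab_frame('top');s=env.state();print(s['ee_pos'],s['ee_rot'],s['force'],s['torque'],s['gripper_width'],s['gripper_force'])"
```

```text
[ 451.93062515 -284.93286579   18.82710839] [ 1.79944878e+02 -8.15649019e-02 -9.50542970e-02] [-0.65875405  0.94361311  6.03116601] [0.02830948 0.2504599  0.0047342 ] 45.86076495792404 4.001987015653867
[ 451.92885544 -284.94244721   18.81247979] [ 1.79945846e+02 -8.06268084e-02 -9.82825479e-02] [-0.5572335  -0.09106412  6.00889855] [ 0.00325785  0.25886861 -0.04288877] 45.71908826862179 4.001658266060986
```

Request:
{"name": "send_rows", "arguments": {"targets": [[[0,0,0,0,0,0,-0.3],[0,0,0,0,0,0,-0.3],[0,0,0,0,0,0.105,-0.3],[0,0,0,0,0.02,0.105,-0.2],[0,0,0.095,0,0,0,-0.2],[0,0,0.095,0,0,0,-0.2],[0,0,0.095,0,0,0,-0.2],[0,0,0.095,0,0,0,-0.2],[0,0,0.095,0,0,0,-0.2],[0,0,0.095,0,0,0,-0.2],[0,0,0.095,0,0,0,-0.2],[0,0,0.095,0,0,0,-0.2]]]}}

```text
time_s: 10.15
ee_pos: [451.1, -280.4, 59.6]
ee_rot: [-180.0, -0.0, 68.7]
force: [0.3, 0.1, -0.3]
gripper_width: 54.5
gripper_force: 0.0
```

Request:
{"name": "send_rows", "arguments": {"targets": [[[0,0,0.08,0,0,0,-0.2],[0,0,0.08,0,0,0,-0.2],[0,0,0.08,0,0,0,-0.2],[0,0,0,0,0,0,-0.2],[0,0,0,0,0,0,-0.2]]]}}

```text
time_s: 10.65
ee_pos: [451.2, -280.5, 59.7]
ee_rot: [-180.0, -0.0, 89.8]
force: [-1.0, 0.3, 0.5]
gripper_width: 54.7
gripper_force: 0.0
```

```bash
python3 -c "
from h import *
for k in range(2):
  optics.grab_frame('top');s=env.state();print(s['time_s'],s['ee_pos'],s['ee_rot'],s['force'],s['torque'],s['gripper_width'],s['gripper_force'])"
```

```text
10.7 [ 451.29659009 -280.53327038   59.80669314] [-1.79988264e+02 -1.14420165e-02  8.97812796e+01] [0.99322291 0.08407098 0.21184036] [-0.12626067  0.08559031 -0.00662683] 54.737739367132036 0.0
10.75 [ 451.32529194 -280.53888681   59.85249789] [-1.79992481e+02 -7.94853183e-03  8.98104094e+01] [ 0.07285426 -0.29559667 -0.39453973] [-0.09342573  0.08234276  0.00929606] 54.82413056025066 0.0
```

Request:
{"name": "send_rows", "arguments": {"targets": [[[0,0,0,0,-0.002,-0.1,-0.2],[0,0,0,0,0,-0.08,-0.2],[0,0,0,0,0,-0.034,-0.2],[0,0,0,0,0,0,-0.2],[0,0,0,0,0,0,0.3],[0,0,0,0,0,0,1],[0,0,0,0,0,0,1],[0,0,0,0,0,0,1],[0,0,0,0,0,0,1],[0,0,0,0,0,0,1]]], "grip_force": 30}}

```text
time_s: 11.75
ee_pos: [451.5, -281.0, 17.3]
ee_rot: [180.0, 0.0, 89.9]
force: [0.2, -0.2, 1.7]
gripper_width: 11.9
gripper_force: 30.0
```

```bash
python3 -c "
from h import *
for k in range(2):
  optics.grab_frame('top');s=env.state();print(s['time_s'],s['ee_pos'],s['ee_rot'],s['force'],s['torque'],s['gripper_width'],s['gripper_force'])"
```

```text
11.8 [ 451.49238567 -281.04391681   17.33614358] [1.79981542e+02 6.60710239e-03 8.99050354e+01] [ 0.28177855 -0.50239898  0.87152587] [-0.10363553  0.01014061  0.01633665] 11.564050040547327 30.00033974647522
11.85 [ 451.50307148 -281.04944106   17.34817097] [1.79980431e+02 7.14532358e-03 8.99057594e+01] [ 0.73746547 -0.70821398  1.90664476] [-0.05806543  0.05466629  0.00010084] 11.637893912612482 30.00026911497116
```

Request:
{"name": "send_rows", "arguments": {"targets": [[[0,0,0,0,0,0.1,1],[0,0,0,0,0,0.18,1],[0,0,0,0,0,0.18,1],[0,0,0.088,0.0825,0.084,0,1],[0,0,0.088,0.0825,0.084,0,1],[0,0,0.088,0.0825,0.084,0,1],[0,0,0.088,0.0825,0.084,0,1],[0,0,0.088,0.0825,0.084,0,1],[0,0,0.088,0.0825,0.084,0,1],[0,0,0.088,0.0825,0.084,0,1],[0,0,0.088,0.0825,0.084,0,1],[0,0,0.088,0.0825,0.084,0,1]]]}}

```text
time_s: 13.05
ee_pos: [600.3, -129.0, 108.8]
ee_rot: [-180.0, -0.0, 161.5]
force: [-0.0, -0.7, -0.9]
gripper_width: 11.7
gripper_force: 30.0
```

Request:
{"name": "send_rows", "arguments": {"targets": [[[0,0,0.088,0.0825,0.084,0,1],[0,0,0.087,0,0,-0.1,1],[0,0,0,0,0,-0.1,1],[0,0,0,0,0,0,1],[0,0,0,0,0,0,1],[0,0,0,0,0,0,1]]]}}

```text
time_s: 13.65
ee_pos: [617.1, -113.3, 70.3]
ee_rot: [-180.0, 0.1, 176.9]
force: [-0.1, -0.1, -0.5]
gripper_width: 11.8
gripper_force: 30.0
```

```bash
python3 - <<'E'
from h import *
for c in ("top","side"):
    f,d=optics.grab_frame(c); cv2.imwrite(f"pics/{c}2.png",f[:,:,::-1])
    s=env.state();print(s['time_s'],s['ee_pos'],s['ee_rot'],s['force'],s['torque'],s['gripper_width'],s['gripper_force'])
a=[cv2.resize(cv2.imread(f"pics/{c}2.png")[y:y+100,x:x+100],None,fx=4,fy=4,interpolation=cv2.INTER_CUBIC) for c,x,y in(("top",275,155),("side",300,190))]
cv2.imwrite("pics/crop2.png",np.hstack(a))
E
```

```text
13.7 [ 617.12826752 -113.33491349   70.40006823] [-1.79987122e+02  1.24770518e-01  1.76915017e+02] [-0.62976257  0.08451158  0.63567081] [-0.01711699  0.03114202 -0.00149454] 12.093265856651563 29.999876618385315
13.75 [ 617.06225881 -113.32367104   70.3630004 ] [-1.79986973e+02  1.21328395e-01  1.76918092e+02] [ 0.51484472 -0.63817047 -0.72090961] [0.03006031 0.01379336 0.0461448 ] 11.691048485862177 29.99984711408615
```

View pics/crop2.png

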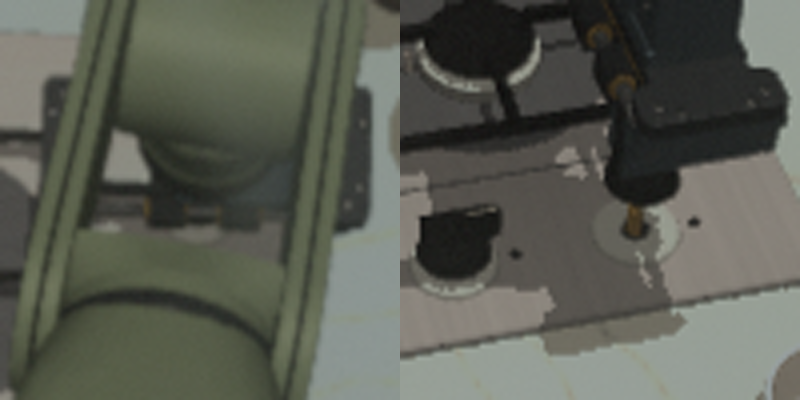

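Side crop: the knob base is centred at column about 643, the spindle top at about (636,208) and its dot at (693,222). The fitted knob is still off. I'll compare this with predicted projections.

```bash
python3 - <<'E'
from h import *
for X in [(616.1,-113,30),(616.1,-113,11),(617.1,-113.3,53),(616.1,-113,53),(653,-115,8)]: print(X,proj("side",X).round(2))
im=cv2.imread("pics/side2.png").astype(int); g=im.sum(2)//3
for r in range(229,245): print(r,"".join("#" if v<45 else "+" if v<75 else "." for v in g[r,345:380]), "".join("y" if a>18 else "." for a in (im[r,345:380,2]-im[r,345:380,0])))
E
```

```text
(616.1, -113, 30) [358.94 241.47]
(616.1, -113, 11) [358.32 246.9 ]
(617.1, -113.3, 53) [360.17 234.7 ]
(616.1, -113, 53) [359.71 234.69]
(653, -115, 8) [373.05 245.05]
229 .+...++###########################+ ...................................
230 +++...+#####################+++++.. ...................................
231 ......+##################++........ ...................................
232 ......##################+.......... ...................................
233 ......##################+.......... ...................................
234 ......###################.......... ...................................
235 ......##################+.......... ...................................
236 ......+#################+.......... ...................................
237 .......#################+.......... ...................................
238 .......+###############+........... ...................................
239 ........++###########++............ ...................................
240 ..........++#######++.............. ...................................
241 ............+###+.................. ............yy.....................
242 ............++++................... ............yyy....................
243 ............++++................... ............yyyy...................
244 ...........+++++................... ............yyyy...................
```

Request:
{"name": "send_rows", "arguments": {"targets": [[[0,0,0,-0.002,0.0015,-0.07,1],[0,0,0,0,0,-0.03,1],[0,0,0,0,0,-0.015,1],[0,0,0,0,0,-0.01,1],[0,0,0,0,0,0,1]]]}}

```text
time_s: 14.25
ee_pos: [615.4, -112.6, 44.2]
ee_rot: [180.0, -0.1, 176.9]
force: [-2.1, 0.6, 3.5]
gripper_width: 11.7
gripper_force: 30.0
```

```bash
python3 -c "
from h import *
s=env.state();print(s['time_s'],s['ee_pos'],s['ee_rot'],s['force'],s['torque'])"
```

```text
14.25 [ 615.43260513 -112.61285482   44.15592242] [ 1.79986393e+02 -7.87296962e-02  1.76936740e+02] [-2.05585776  0.60044892  3.48799854] [0.10932454 0.50412021 0.01640034]
```

Request:
{"name": "send_rows", "arguments": {"targets": [[[0,0,0,0,0,0,1],[0,0,0,0,0,-0.01,1],[0,0,0,0,0,0,1]]]}}

```text
time_s: 14.55
ee_pos: [616.2, -112.7, 41.7]
ee_rot: [180.0, 0.0, 176.9]
force: [-0.8, -0.1, -1.0]
gripper_width: 11.9
gripper_force: 30.0
```

```bash
python3 -c "
from h import *
for k in range(2):
  optics.grab_frame('side');s=env.state();print(s['time_s'],s['ee_pos'],s['ee_rot'],s['force'],s['torque'])"
```

```text
14.6 [ 616.25843809 -112.70248843   41.80090136] [1.79994499e+02 2.16572335e-02 1.76935770e+02] [ 0.68275265 -0.38333599 -1.09253446] [0.04700555 0.05365365 0.0177738 ]
14.65 [ 616.27371809 -112.72851079   41.90287647] [1.79996630e+02 2.42682700e-02 1.76938312e+02] [ 0.96490752 -0.27059706 -0.53399295] [ 0.00727471 -0.04071897  0.0032131 ]
```

Request:
{"name": "send_rows", "arguments": {"targets": [[[0,0,0,0,0,-0.015,1],[0,0,0,0,0,-0.015,1],[0,0,0,0,0,-0.01,1],[0,0,0,0,0,0,1],[0,0,0,0,0,0,1]]], "grip_force": 45}}

```text
time_s: 15.15
ee_pos: [616.2, -112.7, 34.5]
ee_rot: [180.0, 0.0, 176.9]
force: [-0.3, -1.3, 3.0]
gripper_width: 11.9
gripper_force: 45.0
```

```bash
python3 -c "
from h import *
for k in range(2):
  optics.grab_frame('side');s=env.state();print(s['time_s'],s['ee_pos'],s['ee_rot'],s['force'],s['torque'])"
```

```text
15.2 [ 616.22853819 -112.69723711   34.53388619] [1.79997476e+02 3.49093048e-02 1.76938816e+02] [0.18529288 0.73189713 2.40675379] [ 0.05872998  0.0079693  -0.03520888]
15.25 [ 616.24176994 -112.73023186   34.50493515] [1.79998701e+02 3.71708499e-02 1.76938257e+02] [ 0.3843433  -0.15564232  3.57400552] [ 0.09416079  0.06675159 -0.03727896]
```

Request:
{"name": "send_rows", "arguments": {"targets": [[[0,0,0,0,0,-0.01,1],[0,0,0,0,0,-0.01,1],[0,0,0,0,0,-0.0075,1],[0,0,0,0,0,0,1],[0,0,0,0,0,0,1]]]}}

```text
time_s: 15.75
ee_pos: [616.3, -112.8, 30.2]
ee_rot: [-180.0, 0.1, 176.9]
force: [-1.9, 0.6, 10.9]
gripper_width: 11.3
gripper_force: 45.0
```

```bash
python3 -c "
from h import *
for k in range(2):
  optics.grab_frame('side');s=env.state();print(s['time_s'],s['ee_pos'],s['ee_rot'],s['force'],s['torque'])"
```

```text
15.8 [ 616.33554322 -112.7531634    30.18559682] [-1.79995376e+02  7.09207975e-02  1.76938660e+02] [-3.12769074 -0.04843905 11.67313127] [0.11295759 0.45869917 0.01133306]
15.85 [ 616.32295433 -112.74563146   30.18116614] [-1.79995238e+02  6.97078274e-02  1.76940486e+02] [-1.9835717   0.78118023 10.80479388] [ 0.13958328  0.47385866 -0.00217816]
```

Request:
{"name": "send_rows", "arguments": {"targets": [[[0,0,0,0,0,-0.004,1],[0,0,0,0,0,0,1],[0,0,0,0,0,0,1],[0,0,0,0,0,0,1]]]}}

```text
time_s: 16.25
ee_pos: [616.3, -112.7, 30.1]
ee_rot: [-180.0, 0.1, 176.9]
force: [-2.9, 1.1, 14.5]
gripper_width: 11.7
gripper_force: 45.0
```

```bash
python3 - <<'E'
from h import *
f,d=optics.grab_frame('side');s=env.state();print(s['time_s'],s['ee_pos'],s['ee_rot'],s['force'],s['torque'],s['gripper_force'])
cv2.imwrite("pics/crop3.png",cv2.resize(f[190:290,290:420,::-1],None,fx=4,fy=4,interpolation=cv2.INTER_CUBIC))
E
```

```text
16.3 [ 616.38176349 -112.72977879   30.12236657] [-1.79993721e+02  9.11692519e-02  1.76941583e+02] [-3.98146584  0.72124237 15.0736268 ] [ 0.22866868  0.70601649 -0.03182125] 45.00426471233368
```

View pics/crop3.png

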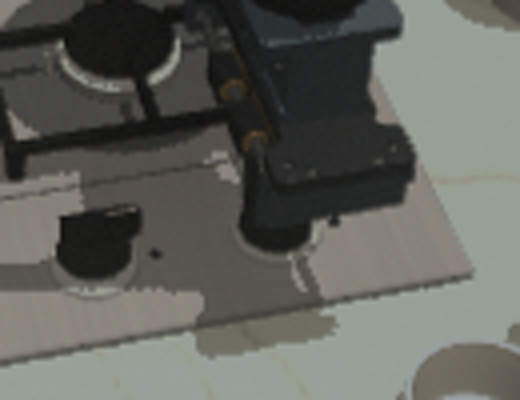

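The crop shows the loose knob down against its bezel at (278,240), nose towards its dot (335,220). The fitted knob at (95,245) points at its own dot (155,253). The TCP stays at z = 30.1 while the force climbs to 15 N, so the knob is at the bottom. Handing in.

```bash
python3 -c "
from workcell import env
print(env.job_done())"
```

```text
the job is handed in; nothing more can be done
None
```

The job is handed in, but the judge returned no verdict: the fitted knob is at its off stop, and the loose knob is on the spindle flat to flat, held pressed to the bottom at about 15 N and still gripped, at 16.3 s of the 61 s allowed.

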